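# Unlatch the bowl crate and hold its gate wide

## Robot

A 7-joint arm with a two-finger parallel gripper is mounted at the origin on the work surface. World frame = base frame: x ahead of the robot, y to its left, z up, the work surface at z = 0. Lengths are in m, angles in rad, forces in N, time in s.
With the tool pointing down it reaches from about 0.425 to 0.925 m from the base axis. Payload 6.8 kg.
Tool frame: the origin (TCP) lies between the finger pads; the fingertips stand 25 mm ahead of it and the grasp point (between the pads) lies 6 mm ahead of it; z points along the fingers, y is the line along which they close (so a half turn about z gives the same grasp; the last joint's range is limited). The gripper opens to 85 mm and grips with 20 to 120 N. Pads are 22 mm wide; open, the fingers measure 114 mm over their backs; the gripper's body (76 mm by 85 mm) begins 54 mm behind the grasp point. The pads swing forward as they close: fully open they stand 13 mm farther back than shut.
Start: joints at [1.156, 0.477, 0.022, 1.555, -0.011, 1.109, -0.083], TCP at [0.204, -0.643, 0.256] pointing down, gripper open.
Joint ranges: [-2.96, 2.96], [-0.34, 2.1], [-1.41, 1.46], [0.24, 2.44], [-1.37, 4.51], [0.17, 1.92], [-2.96, 2.96]. Speed limits (rad/s): [2.39, 2.39, 3.14, 3.14, 3.14, 3.14, 3.14].

## Interface

Orientations are given as a unit quaternion [x, y, z, w].
In Python, from station import arm, eyes gives the robot as it stands.
- The arm moves only by the tool drive_tool, never from a script. Its argument "steps" is a list of rows, each a list of 6 numbers: the shift along the tool's x, y, z in units of 25 mm (1.0 is 25 mm), then the turn, a rotation vector about the tool's x, y, z in units of 8 degrees (1.0 is 8 degrees). A call has 1 to 20 rows; each row shifts and turns the commanded pose from where the row before left it, along the tool's axes as they then stand; what a row does not reach is not made up. A row lasts 1/10 s, in which the tool goes at most 50 mm and 8.59 degrees, less where a joint would pass 70% of its speed; a pose out of reach is approached as far as the arm can. A call is refused whole if a number of a shift passes 1 or a number of a turn 1, either way. A call with a gripper value outside its range is refused whole. "fingers" is the opening, from 0 (shut) to 1 (fully open), set as the call begins (left out, the last holds). The fingers move at their own pace and stop on an object; "newtons" is the grip in N (left out, the last holds). Time passes only in rows, so rows that do not move let the fingers close. It gives the time, the measured TCP pose, the force, the opening and the grip force at its end, in the units of the state.
- arm.state(): the state, without advancing time (a new reading comes with each control period).
- eyes.capture(name): name is "scene" or "top"; returns the picture (480x640x3 uint8, red, green, blue); there is no depth.
- eyes.calibration(name): a dict with "fx", "fy", "cx", "cy" (pixels), "R" (3x3) and "t" (3): a world point X has camera coordinates R X + t. Camera axes: x right, y down, z forward; pixel columns grow to the right and rows downward; lengths in m; the calibration is good to about 2 mm. A picture is of the moment at which its call begins. calibration takes no time and is no camera call.
- arm.finish_job(): hands the job in; it is judged then, once.
The state is a dict: "t": time; "qpos": joint angles; "joint_vel": joint speeds; "joint_efforts": joint torques, N m; "tool_pos": TCP position; "eef_rot": TCP orientation; "wrist_force": force on the tool from outside, world axes, zero at the start; "wrist_torque": the same for the moment, N m; "grip_width": finger opening in m; "gripper_force": force on a finger pad.
Only numpy, scipy, OpenCV 4.12 (cv2) and the standard library are available. Lean on these libraries where they do the work, as an engineer would, in place of code of your own. Each camera call takes 0.05 s, during which the arm holds its last target. There are 200 camera calls.

## Task

A finished bowl is to be slid out of the plywood crate, so the gate in its front must be held open for the turner. Lift the crate's front lid by its orange pull until it rests back on its stop; then squeeze the red catch fully, and after it squeeze the yellow catch and swing the gate out past its detent, almost as wide as it goes. Finish still holding the gate wide and still with the gripper's fingers (a spring pulls it back), with the lid still open and the red catch still drawn back, and leave the bowl and everything else about where it stands.

Things in the scene. Friction and masses are not known exactly. Their poses are not given: they have to be found in the camera images.
- crate: fixed plywood crate, 220 mm deep (x), 380 wide (y), 150 high. Origin on the table at the middle of its front face; x points into the crate, y to its left, z up. The front, 24 mm thick, 95 high, is a fixed panel (y -178 to -41 mm) and the gate (y -39 to 165). In the 55 mm slot above stand the catches, roofed by the shut lid. Roof fixed behind x = 80, with two 55 mm black posts, the lid's stops
- lid (a joint): the light-wood front lid, 376 mm wide, 10 thick, about 0.35 kg, from its hinge to 8 mm before the crate's front: 0 shut, grows as its front edge is lifted up and over to the rear, 1.75 rad on its stop (0.18 rad past upright). Nearly free hinge: it falls shut below 1.57 rad and falls to its stop beyond
- lid_hinge (a point): point on the lid's hinge axis, which runs along the crate's y, 80 mm behind the front, 150 mm up; it does not move. Axes as the crate's
- lid_pull (a point): middle of the orange pull tab that sticks out 40 mm from the middle of the lid's front edge, in the lid's plane: 26 mm wide along the hinge, 10 thick. The point lies 114 mm from the hinge axis, 26 mm out from the lid's edge, 5 mm above the lid's underside, and moves with the lid. Can be pinched across its width from above; it turns between the pads as the lid rises
- catch_a (a joint): the first catch, on the fixed panel: a red tab that slides along the front towards its fixed steel tab, away from the gate. 0 = bolt thrown into the gate, 0.012 m = fully squeezed, bolt withdrawn (free from 0.010). Takes about 6 N and stays where it is put
- catch_a_grip (a point): fixed point where to squeeze the first catch (along y; axes as the crate's): midway between the tabs' outer faces when squeezed. Tabs are 20 mm in x and stand from 23 mm below this point (steel housing under them) to 15 mm above; outer faces at y = -17 mm (fixed steel tab) and +29 mm (red tab; +17 squeezed): 46 mm over both, 34 squeezed
- catch_b (a joint): the second catch, on the gate: a yellow tab that slides along the gate towards its fixed steel tab, towards the gate's hinge. 0 = bolt thrown into the fixed panel, 0.012 m = fully squeezed (free from 0.010). A spring of 4 to 9 N pushes it back when let go: keep it squeezed until the gate has left its closed place
- catch_b_grip (a point): point where to squeeze the second catch, moving with the gate, 151 mm from its hinge axis: midway between the tabs' outer faces when squeezed. x square to the gate (into the crate when shut), y along it to the hinge: squeeze along y. Tab sizes and heights as the first catch's; outer faces at y = +17 mm (fixed steel tab) and -29 mm (yellow tab; -17 squeezed)
- gate_hinge (a point): point on the gate's upright hinge axis at the left end of the front, at the height of the catch grip points; it does not move. Axes as the crate's
- gate_swing (a joint): swing of the gate: 0 shut, grows as its free right end swings out in front of the crate (clockwise from above), to 1.5 rad. A spring pulls it shut (0.15 N m, 0.38 at 1.5 rad); a cam on a spring roller makes a detent, a stiff hump at 0.45 to 1.05 rad (in all about 1 N m, 6 N at the catch). Let go when wide it falls back to about 1.0
- gate: the gate with what it carries: light-wood panel 204 mm wide, 91 mm high, 24 mm thick, with the second catch on its top edge. Origin on the hinge axis at the crate's underside; y along the gate back to the hinge, x square to it, into the crate when shut
- bowl: turned wooden bowl, 136 mm across, 60 mm high, standing inside the crate; origin at the centre of its underside. Leave it alone
- wax_tin: yellow wax tin with a red band, 56 mm across, 50 mm high, standing on the crate's fixed rear top; origin under its centre. Leave it alone
- glue: yellow glue bottle, 60 mm across, 170 mm high; origin under its centre. Leave it alone
- spindle: turned light-wood candlestick, 70 mm across the foot, 135 mm high; origin under its centre. Leave it alone
- mallet: lying wooden mallet, 240 mm long, head 72 mm thick; origin under the joint of head and handle, x towards the head. Leave it alone
- sander: cork sanding block with a red sole, 112 x 62 x 30 mm; origin under its centre. Leave it alone
- pot: blue ceramic pot, 76 mm across, 90 mm high; origin under its centre. Leave it alone
- gouge: lying turning gouge with wooden handle, 290 mm long, 22 mm high; origin near the brass ferrule, x towards the blade. Leave it alone

How it is judged:
On the way, in this order (a step that is already met when the one before it is completed fails the run):
1. the lid rests back on its stop (value of joint lid above 1.68 rad), for 0.2 s.
2. the red catch is fully squeezed, the gate still shut (value of joint catch_a above 0.01 m and value of joint gate_swing below 0.1 rad and value of joint lid above 1.6 rad), for 0.1 s.
3. the yellow catch is squeezed after it, the red one still drawn back and the gate still shut (value of joint each of catch_b, catch_a above 0.009 m and value of joint gate_swing below 0.25 rad), for 0.05 s.
4. the gate is past its detent (value of joint gate_swing above 1.1 rad), for 0.05 s.
At the end, for the whole second after the job is handed in: the gate is open beyond 1.2 rad (of 1.5) and still (under 0.15 rad/s), the fingers bear on it with more than 0.7 N, the lid is open beyond 1.6 rad and the red catch is drawn back more than 9 mm (value of joint gate_swing above 1.2 rad and velocity of joint gate_swing between -0.15 and 0.15 rad/s and contact force between the fingers and gate above 0.7 N and value of joint lid above 1.6 rad and value of joint catch_a above 0.009 m); the arm keeps its last pose, push and grip.
It fails at once if the bowl, the wax tin or any loose thing on the bench is moved by more than 40 mm (distance of any of bowl, wax_tin, glue, spindle, mallet, sander, pot, gouge from where it was at the start of the episode above 0.04 m).
It also fails if it takes over 54 s, if anything falls off the work surface, if the arm or the gripper's body presses on something with over 40 N, if the wrist force passes 120 N, or if a joint passes its speed limit or range.

## Working session

There is one attempt and no reset: what is moved stays moved. The work goes in short steps, Python scripts to look and compute and a tool call to move; the robot and the scene stay as the last step left them, time stands still between calls to the robot, and variables do not carry over. Pictures are saved under pics/ and viewed, at most 10 in all, crops included, and the job is handed in when it is done.

Besides the shell and the picture viewer there is one more tool, called as name(argument=value, ...) on one line, values as JSON. drive_tool: Moves the arm, as the interface text tells. Its arguments: {"type":"object","properties":{"steps":{"type":"array","items":{"type":"array","items":{"type":"number"}}},"fingers":{"type":"number"},"newtons":{"type":"number"}},"required":["steps"]}

```bash
ls; mkdir -p pics
python3 - <<'E'
from station import arm, eyes
import cv2,numpy as np
np.set_printoptions(precision=4,suppress=True)
for n in("scene","top"):
    im=eyes.capture(n); cv2.imwrite(f"pics/{n}0.png",im[:,:,::-1]); c=eyes.calibration(n)
    print(n,c); 
print(arm.state())
E
```

```text
pics
scene {'fx': 470.1173941667902, 'fy': 470.1173941667902, 'cx': 318.2683698796184, 'cy': 229.67047110150514, 'R': array([[ 0.9991,  0.0422, -0.0043],
       [ 0.0258, -0.6856, -0.7275],
       [-0.0336,  0.7267, -0.6861]]), 't': array([-0.5828,  0.1046,  1.4408])}
top {'fx': 460.31684701288714, 'fy': 460.31684701288714, 'cx': 320.6250543863514, 'cy': 237.13381691122132, 'R': array([[ 0.0168, -0.9997, -0.0156],
       [-0.9977, -0.0157, -0.0665],
       [ 0.0662,  0.0166, -0.9977]]), 't': array([0.0502, 0.6059, 1.2981])}
{'t': 0.1, 'qpos': array([ 1.1559,  0.4777,  0.0223,  1.5563, -0.0115,  1.1093, -0.0831]), 'joint_vel': array([ 0.0019, -0.0024, -0.0012, -0.0003,  0.0019,  0.0003,  0.001 ]), 'joint_efforts': array([  0.0045, -59.7761,   1.6136, -28.1955,   0.0128,   0.005 ,
         0.    ]), 'tool_pos': array([ 0.2037, -0.643 ,  0.2554]), 'eef_rot': array([ 0.9883,  0.1528, -0.0002, -0.0008]), 'wrist_force': array([-0.2551,  0.8953,  0.3332]), 'wrist_torque': array([0.0178, 0.0702, 0.0138]), 'gripper_force': 0.0, 'grip_width': 0.08594923886496264}
```

View pics/scene0.png

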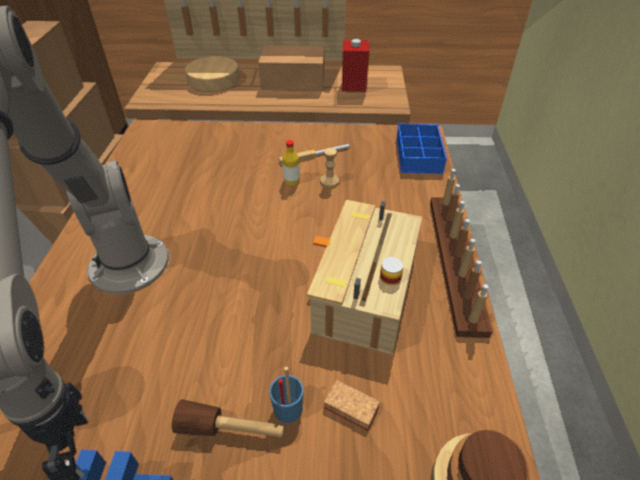

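View pics/top0.png

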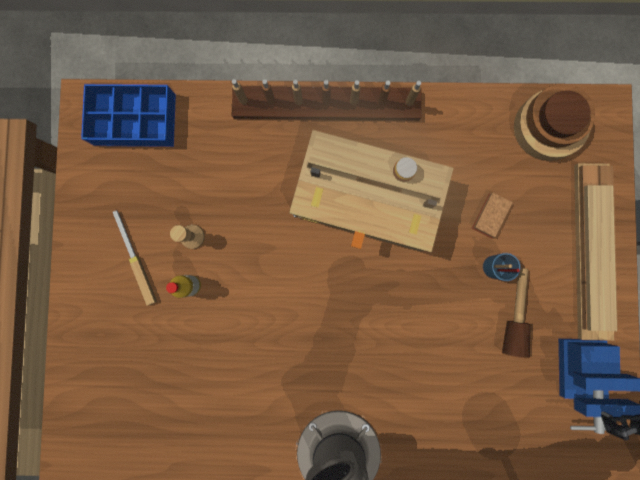

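The crate's front faces the robot, turned a little. The orange pull is at about (358,240) in top and (322,241) in scene. The glue and spindle stand to the left, and the pot, mallet and sander to the right.

```bash
cat > h.py <<'E'
import cv2,numpy as np
np.set_printoptions(precision=4,suppress=True)
from station import arm,eyes
C={n:eyes.calibration(n) for n in("scene","top")}
def ray(n,p):
    c=C[n];R=np.array(c["R"]);t=np.array(c["t"])
    d=R.T@np.array([(p[0]-c["cx"])/c["fx"],(p[1]-c["cy"])/c["fy"],1.]);return -R.T@t,d/np.linalg.norm(d)
def plane(n,p,z):
    o,d=ray(n,p);return o+d*(z-o[2])/d[2]
def tri(ps,pt):
    A=np.zeros((3,3));b=np.zeros(3);r=[ray("scene",ps),ray("top",pt)]
    for o,d in r:
        P=np.eye(3)-np.outer(d,d);A+=P;b+=P@o
    X=np.linalg.solve(A,b);return X,[np.linalg.norm((np.eye(3)-np.outer(d,d))@(X-o)) for o,d in r]
def proj(n,X):
    c=C[n];v=np.array(c["R"])@X+c["t"];return np.array([c["fx"]*v[0]/v[2]+c["cx"],c["fy"]*v[1]/v[2]+c["cy"]])
def mask(im,lo,hi):
    return cv2.inRange(cv2.cvtColor(im,cv2.COLOR_RGB2HSV),lo,hi)
def blobs(m,amin=15):
    n,l,s,c=cv2.connectedComponentsWithStats(m);return [(s[i,4],c[i],s[i,:4]) for i in range(1,n) if s[i,4]>=amin]
E
python3 - <<'E'
from h import *
ims={n:cv2.imread(f"pics/{n}0.png")[:,:,::-1].copy() for n in C}
hs={n:cv2.cvtColor(ims[n],cv2.COLOR_RGB2HSV) for n in C}
print(hs["top"][240,358],hs["scene"][241,322],"lid",hs["top"][220,370],hs["top"][150,350],"table",hs["top"][280,400],hs["top"][190,260])
for n in C:
    print(n,"orange",[b for b in blobs(mask(ims[n],(5,225,150),(16,255,255))) if b[0]>30])
    print(n,"yellow",[b for b in blobs(mask(ims[n],(22,120,150),(32,255,255))) if b[0]>30])
m=mask(ims["top"],(12,50,140),(32,150,255)); m=cv2.morphologyEx(m,cv2.MORPH_CLOSE,np.ones((15,15)))
for c in cv2.findContours(m,cv2.RETR_EXTERNAL,cv2.CHAIN_APPROX_NONE)[0]:
    if cv2.contourArea(c)>5000: print(cv2.contourArea(c),cv2.approxPolyDP(c,5,True)[:,0].tolist(),cv2.minAreaRect(c))
big=[cv2.resize(ims["top"][110:270,280:480],None,fx=4,fy=4,interpolation=2)[:,:,::-1]]
cv2.imwrite("pics/topcrop.png",cv2.resize(ims["top"][120:265,280:470],None,fx=4,fy=4,interpolation=2)[:,:,::-1])
cv2.imwrite("pics/scenecrop.png",cv2.resize(ims["scene"][190:360,295:435],None,fx=3.5,fy=3.5,interpolation=2)[:,:,::-1])
E
```

```text
[ 13 189 189] [ 15 208 237] lid [ 17 112 189] [ 18  96 173] table [ 13 139 132] [ 13 144 138]
scene orange []
scene yellow [(np.int32(120), array([290.0583, 156.725 ]), array([283, 152,  16,  10], dtype=int32)), (np.int32(84), array([359.9881, 215.0952]), array([351, 212,  19,   7], dtype=int32)), (np.int32(32), array([390.    , 273.9062]), array([383, 271,  15,   6], dtype=int32)), (np.int32(135), array([336.    , 281.4222]), array([326, 277,  21,  10], dtype=int32))]
top orange []
top yellow [(np.int32(137), array([316.5766, 197.0584]), array([311, 187,  12,  20], dtype=int32)), (np.int32(137), array([414.6715, 223.7445]), array([409, 215,  12,  19], dtype=int32)), (np.int32(31), array([132.6452, 259.5806]), array([129, 257,   8,   6], dtype=int32))]
8501.0 [[41, 479], [229, 479], [230, 463], [254, 463], [255, 479], [303, 479], [293, 443], [82, 448], [80, 439], [45, 438]] ((172.0, 458.5), (41.0, 262.0), 90.0)
7656.5 [[24, 120], [0, 120], [0, 479], [2, 459], [16, 459], [17, 466], [26, 311], [13, 306], [11, 255], [18, 243], [36, 244], [40, 194], [21, 192], [21, 174], [41, 172], [23, 
[... 678 characters left out ...]
 [468, 397], [497, 391], [515, 417], [564, 417], [568, 406], [556, 404], [554, 392], [511, 389], [511, 375], [535, 373], [542, 354], [538, 367], [508, 368], [500, 352], [491, 350], [497, 311], [515, 307], [522, 321], [524, 296], [538, 296], [545, 309], [581, 320], [583, 339], [621, 340], [622, 356], [639, 355], [639, 263], [629, 262], [629, 246], [639, 245], [639, 233], [616, 233], [614, 199], [639, 199], [639, 184], [615, 183], [614, 169], [600, 162], [600, 154], [599, 163], [580, 163], [582, 137], [575, 148], [551, 148], [538, 123], [527, 122], [527, 106], [541, 90], [522, 93], [521, 84]] ((342.7637939453125, 249.72637939453125), (594.5828247070312, 336.28765869140625), 0.5826488733291626)
```

View pics/scenecrop.png

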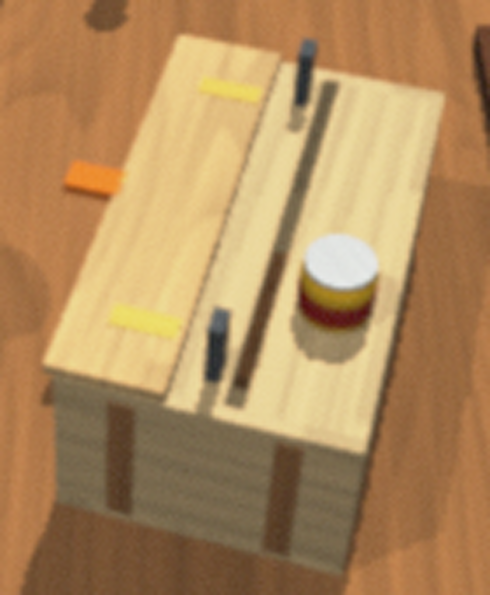

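View pics/topcrop.png

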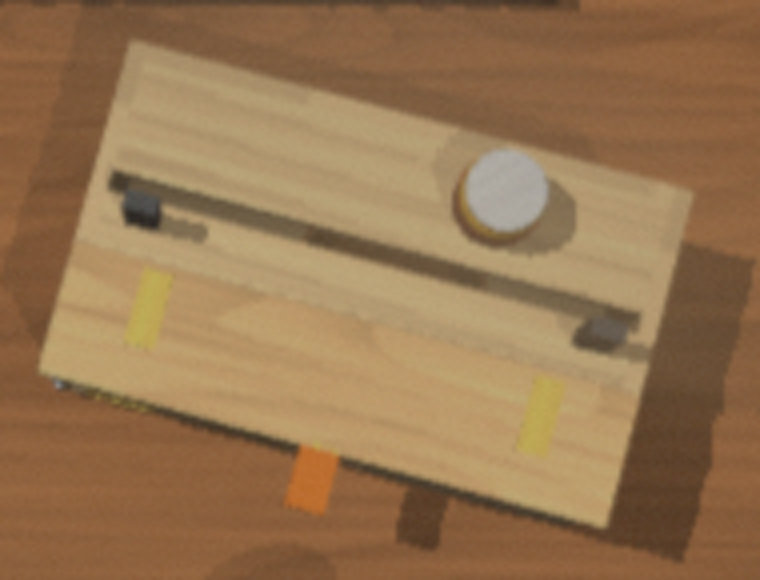

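The crops give sharp corners for the lid, the rear top and the pull. I'll triangulate them and fit the crate frame.

Run:
```python
from h import *
T=lambda a:(a[0]/4+280-.4,a[1]/4+120-.4); S=lambda a:(a[0]/3.5+295-.4,a[1]/3.5+190-.4)
P={"RL":((443,95),(131,42),(220,190)),"RR":((367,448),(692,192),(220,-190)),"FR":((48,366),(607,527),(8,-188)),"FL":((178,37),(41,374),(8,188))}
X={}
for k,(s,t,_) in P.items(): X[k],e=tri(S(s),T(t)); print(k,X[k],e[0])
pull,e=tri(S((95,180)),T((313,480)));print("pull",pull,e)
for a,b in(((359.99,215.1),(316.58,197.06)),((336,281.42),(414.67,223.74))): print("yel",tri(a,b))
z=np.mean([X[k][2] for k in X]);print("z",z)
# fit 2D rigid from top-view rays at z
for zz in (z,0.15,.155):
    A=np.array([P[k][2] for k in P])/1000; B=np.array([plane("top",T(P[k][1]),zz)[:2] for k in P])
    a=A-A.mean(0);b=B-B.mean(0);U,s,V=np.linalg.svd(a.T@b);R=(U@V).T
    t=B.mean(0)-R@A.mean(0);print(zz,"yaw",np.arctan2(R[1,0],R[0,0]),"org",t,"scale",s.sum()/(a**2).sum(),"res",1000*np.linalg.norm(A@R.T+t-B,axis=1), "pull in crate",R.T@(pull[:2]-t))
B=np.array([X[k][:2] for k in P]);b=B-B.mean(0);U,s,V=np.linalg.svd(a.T@b);R=(U@V).T;t=B.mean(0)-R@A.mean(0)
print("tri","yaw",np.arctan2(R[1,0],R[0,0]),"org",t,1000*np.linalg.norm(A@R.T+t-B,axis=1),R.T@(pull[:2]-t))
```

```text
RL [0.8797 0.0845 0.1469] 0.0012122935610797017
RR [ 0.7846 -0.2813  0.1521] 0.002296354878280599
FR [ 0.5665 -0.2248  0.1588] 0.0025981234840555156
FL [0.6582 0.1382 0.1583] 0.001586766253909627
pull [ 0.5931 -0.0376  0.1573] [np.float64(0.002010988635170055), np.float64(0.0020109886351698967)]
yel (array([0.7003, 0.07  , 0.1603]), [np.float64(0.001355478673401733), np.float64(0.00135547867340213)])
yel (array([ 0.635 , -0.1822,  0.1598]), [np.float64(0.0011357813752638456), np.float64(0.0011357813752636732)])
z 0.1540409534416961
0.1540409534416961 yaw -0.24967572403913477 org [ 0.6094 -0.0429] scale 1.0119794733733787 res [7.2749 6.2728 6.6202 6.5536] pull in crate [-0.0171  0.0012]
0.15 yaw -0.24967572403913474 org [ 0.6101 -0.0433] scale 1.015438939689758 res [7.6088 6.4556 7.1002 6.9229] pull in crate [-0.0179  0.0013]
0.155 yaw -0.24967572403913493 org [ 0.6092 -0.0428] scale 1.0111584321730378 res [7.205  6.2418 6.5138 6.4756] pull in crate [-0.0169  0.0011]
tri yaw -0.24955114439257214 org [ 0.6118 -0.0427] [8.2106 6.575  6.9089 7.7936] [-0.0194  0.0004]
```

Run:
```python
from h import *
T=lambda a:(a[0]/4+280-.4,a[1]/4+120-.4); S=lambda a:(a[0]/3.5+295-.4,a[1]/3.5+190-.4)
P=[((443,95),(131,42),(220,190,.15)),((367,448),(692,192),(220,-190,.15)),((48,366),(607,527),(-8,-188,.16)),((178,37),(41,374),(-8,188,.16))]
A=np.array([p[2][:2] for p in P])/1000;a=A-A.mean(0)
pull,_=tri(S((95,180)),T((313,480)))
for n,B in(("top",np.array([plane("top",T(p[1]),p[2][2])[:2] for p in P])),("scene",np.array([plane("scene",S(p[0]),p[2][2])[:2] for p in P])),("tri",np.array([tri(S(p[0]),T(p[1]))[0][:2] for p in P]))):
    b=B-B.mean(0);U,s,V=np.linalg.svd(a.T@b);R=(U@V).T;t=B.mean(0)-R@A.mean(0)
    print(n,"yaw",np.arctan2(R[1,0],R[0,0]),"org",t,"res",1000*np.linalg.norm(A@R.T+t-B,axis=1),"pull",R.T@(pull[:2]-t))
```

```text
top yaw -0.25013584944506984 org [ 0.6175 -0.0449] res [0.4569 1.7518 0.7638 1.348 ] pull [-0.0254  0.001 ]
scene yaw -0.2471238570789717 org [ 0.6213 -0.0458] res [3.3699 4.5988 1.7338 1.9528] pull [-0.0294  0.0011]
tri yaw -0.2494775025335908 org [ 0.6196 -0.0447] res [0.6265 2.1764 1.1386 1.2602] pull [-0.0274  0.0004]
```

Two-view triangulation puts the crate at yaw about -0.25 and origin about (0.6185, -0.045). The pull is at crate (-34, 0), with its height near 0.155–0.157. Next I move above the pull.

drive_tool(steps=[[0.9, -0.76, -0.15, 0, 0, 0], [0.9, -0.76, -0.15, 0, 0, 0], [0.9, -0.76, -0.15, 0, 0, 0], [0.9, -0.76, -0.15, 0, 0, 0], [0.9, -0.76, -0.15, 0, 0, 0], [0.9, -0.76, -0.15, 0, 0, 0], [0.9, -0.76, -0.15, 0, 0, 0], [0.9, -0.76, -0.15, 0, 0, 0], [0.9, -0.76, -0.15, 0, 0, 0], [0.9, -0.76, -0.1, 0, 0, 0], [0.9, -0.76, 0, 0, 0, 0], [0.9, -0.76, 0, 0, 0, 0], [0.9, -0.76, 0, 0, 0, 0], [0.9, -0.76, 0, 0, 0, 0], [0.9, -0.76, 0, 0, 0, 0], [0.9, -0.76, 0, 0, 0, 0], [0.9, -0.76, 0, 0, 0, 0], [0.9, -0.76, 0, 0, 0, 0], [0.9, -0.76, 0, 0, 0, 0], [0.9, -0.76, 0, 0, 0, 0]], fingers=1, newtons=20)

```text
t: 2.1
tool_pos: [0.5183, -0.1443, 0.2922]
eef_rot: [0.988, 0.153, -0.0, -0.0]
wrist_force: [-0.3, -0.6, -0.0]
grip_width: 0.0856
gripper_force: 0.0
```

drive_tool(steps=[[0.97, -0.82, 0, 0, 0, 0], [0.97, -0.82, 0, 0, 0, 0], [0.97, -0.82, 0, 0, 0, 0], [0.97, -0.82, 0, 0, 0, 0], [0, 0, 0, 0, 0, -1], [0, 0, 0, 0, 0, -1], [0, 0, 0, 0, 0, -1], [0, 0, 0, 0, 0, -1], [0, 0, 0, 0, 0, -1], [0, 0, 0, 0, 0, -1], [0, 0, 0, 0, 0, -1], [0, 0, 0, 0, 0, -1], [0, 0, 0, 0, 0, -1], [0, 0, 0, 0, 0, -1], [0, 0, 0, 0, 0, -1], [0, 0, 0, 0, 0, -1], [0, 0, 0, 0, 0, -1], [0, 0, 0, 0, 0, -1], [0, 0, 0, 0, 0, -1], [0, 0, 0, 0, 0, -1]])

```text
t: 4.1
tool_pos: [0.5855, -0.038, 0.2921]
eef_rot: [0.293, 0.956, -0.0, -0.0]
wrist_force: [-0.4, -0.2, -0.2]
grip_width: 0.0854
gripper_force: 0.0
```

drive_tool(steps=[[0, 0, 0, 0, 0, -1], [0, 0, 0, 0, 0, -1], [0, 0, 0, 0, 0, -0.5], [0, 0, 0, 0, 0, 0], [0, 0, 0, 0, 0, 0]])

```text
t: 4.6
tool_pos: [0.5856, -0.038, 0.2922]
eef_rot: [0.127, 0.992, 0.0, -0.0]
wrist_force: [-0.0, 0.9, 0.8]
grip_width: 0.0855
gripper_force: 0.0
```

```bash
cat >> h.py <<'E'
from scipy.spatial.transform import Rotation as Ro
def axes(yaw,flip=True):  # tool axes for crate/gate yaw: x=-ex,y=ey,z down
    c,s=np.cos(yaw),np.sin(yaw);M=np.array([[c,-s,0],[s,c,0],[0,0,1.]]);return np.c_[-M[:,0],M[:,1],-M[:,2]]
O=np.array([.6185,-.045,0]);YAW=-.25
def W(p,yaw=YAW,o=O): 
    c,s=np.cos(yaw),np.sin(yaw);return o+np.array([[c,-s,0],[s,c,0],[0,0,1.]])@np.array(p)
def err(pos,yaw):
    s=arm.state();R=Ro.from_quat(s["eef_rot"]).as_matrix()
    print("t",s["t"],"tcp",s["tool_pos"],"q",s["qpos"],"F",s["wrist_force"],"w",s["grip_width"],"gf",s["gripper_force"])
    print("shift units",R.T@(np.array(pos)-s["tool_pos"])/.025,"turn units",Ro.from_matrix(R.T@axes(yaw)).as_rotvec()*180/np.pi/8)
E
python3 - <<'E'
from h import *
err(W([-.034,0,.161]),YAW)
E
```

```text
t 4.6 tcp [ 0.5856 -0.038   0.2922] q [ 0.5862  0.4149 -0.824   1.6887  0.3252  1.182   0.9959] F [-0.0204  0.9309  0.766 ] w 0.0854882560722506 gf 0.0
shift units [0.0135 0.0562 5.2497] turn units [-0.0005 -0.0044 -0.0287]
```

drive_tool(steps=[[0, 0, 0.8, 0, 0, 0], [0, 0.05, 0.8, 0, 0, 0], [0, 0, 0.8, 0, 0, 0], [0, 0, 0.8, 0, 0, 0], [0, 0, 0.8, 0, 0, 0], [0, 0, 0.7, 0, 0, 0], [0, 0, 0.4, 0, 0, 0], [0, 0, 0.1, 0, 0, 0], [0, 0, 0, 0, 0, 0]])

```text
t: 5.5
tool_pos: [0.5863, -0.0366, 0.1626]
eef_rot: [0.126, 0.992, 0.0, 0.0]
wrist_force: [0.0, -0.1, 0.3]
grip_width: 0.0854
gripper_force: 0.0
```

drive_tool(steps=[[0, 0, 0, 0, 0, 0], [0, 0, 0, 0, 0, 0], [0, 0, 0, 0, 0, 0], [0, 0, 0, 0, 0, 0], [0, 0, 0, 0, 0, 0], [0, 0, 0, 0, 0, 0], [0, 0, 0, 0, 0, 0], [0, 0, 0, 0, 0, 0]], fingers=0, newtons=20)

```text
t: 6.3
tool_pos: [0.5864, -0.0362, 0.163]
eef_rot: [0.125, 0.992, 0.0, 0.0]
wrist_force: [-1.8, 2.3, 5.6]
grip_width: 0.0258
gripper_force: 24.8
```

Run:
```python
from h import *
err(W([-.034,0,.161]),YAW)
# arc: hinge (80,150); pull starts at (-34,155): offset (-114,+5)
a=np.linspace(0,1.75,20);r=np.hypot(114,5);a0=np.arctan2(5,114)
x=80-r*np.cos(a+a0);z=150+r*np.sin(a+a0)
print(np.c_[a[1:],-np.diff(x)/25,-np.diff(z)/25]) # tool x=-ex, z=down
```

```text
t 6.3 tcp [ 0.5864 -0.0362  0.163 ] q [ 0.5218  0.5506 -0.7554  1.8165  0.4545  0.9552  0.89  ] F [-1.7863  2.3409  5.6495] w 0.025826956450245204 gf 24.781326055526733
shift units [ 0.0306 -0.0234  0.0817] turn units [ 0.0042  0.0051 -0.011 ]
[[ 0.0921 -0.0377 -0.4186]
 [ 0.1842 -0.0761 -0.4133]
 [ 0.2763 -0.1138 -0.4046]
 [ 0.3684 -0.1505 -0.3924]
 [ 0.4605 -0.1859 -0.3769]
 [ 0.5526 -0.2198 -0.3582]
 [ 0.6447 -0.2518 -0.3365]
 [ 0.7368 -0.2817 -0.3119]
 [ 0.8289 -0.3092 -0.2846]
 [ 0.9211 -0.3341 -0.255 ]
 [ 1.0132 -0.3561 -0.2232]
 [ 1.1053 -0.3751 -0.1895]
 [ 1.1974 -0.391  -0.1542]
 [ 1.2895 -0.4035 -0.1176]
 [ 1.3816 -0.4126 -0.08  ]
 [ 1.4737 -0.4182 -0.0417]
 [ 1.5658 -0.4202 -0.003 ]
 [ 1.6579 -0.4187  0.0356]
 [ 1.75   -0.4137  0.074 ]]
```

The pull is pinched at 25.8 mm, so I lift along the arc.

drive_tool(steps=[[-0.04, 0, -0.42, 0, 0, 0], [-0.08, 0, -0.41, 0, 0, 0], [-0.11, 0, -0.4, 0, 0, 0], [-0.15, 0, -0.39, 0, 0, 0], [-0.19, 0, -0.38, 0, 0, 0], [-0.22, 0, -0.36, 0, 0, 0], [-0.25, 0, -0.34, 0, 0, 0], [-0.28, 0, -0.31, 0, 0, 0], [-0.31, 0, -0.28, 0, 0, 0], [-0.33, 0, -0.26, 0, 0, 0], [-0.36, 0, -0.22, 0, 0, 0], [-0.38, 0, -0.19, 0, 0, 0], [0, 0, 0, 0, 0, 0]])

```text
t: 7.6
tool_pos: [0.6523, -0.0534, 0.2625]
eef_rot: [0.126, 0.992, 0.0, 0.0]
wrist_force: [-0.5, 4.0, 1.6]
grip_width: 0.0255
gripper_force: 25.2
```

drive_tool(steps=[[-0.39, 0, -0.15, 0, 0, 0], [-0.4, 0, -0.12, 0, 0, 0], [-0.41, 0, -0.08, 0, 0, 0], [-0.42, 0, -0.04, 0, 0, 0], [-0.42, 0, 0, 0, 0, 0], [-0.42, 0, 0.03, 0, 0, 0], [-0.4, 0, 0.07, 0, 0, 0], [0, 0, 0, 0, 0, 0], [0, 0, 0, 0, 0, 0]])

```text
t: 8.5
tool_pos: [0.7219, -0.0717, 0.269]
eef_rot: [0.126, 0.992, 0.0, 0.001]
wrist_force: [3.6, 1.9, 0.5]
grip_width: 0.0255
gripper_force: 27.7
```

Run:
```python
from h import *
err(W([.0975,0,.268]),YAW)
```

```text
t 8.5 tcp [ 0.7219 -0.0717  0.269 ] q [ 0.4604  0.6554 -0.7351  1.3655  0.441   1.2835  1.0252] F [3.6143 1.9373 0.4621] w 0.025476406869509995 gf 27.745419144630432
shift units [0.3731 0.0088 0.0387] turn units [ 0.0037  0.0186 -0.0157]
```

drive_tool(steps=[[0, 0, 0, 0, 0, 0], [0, 0, 0, 0, 0, 0], [0, 0, 0, 0, 0, 0], [0, 0, 0, 0, 0, 0], [0, 0, -0.8, 0, 0, 0], [0, 0, -0.9, 0, 0, 0], [0, 0, -0.9, 0, 0, 0], [0.5, 0, -0.5, 0, 0, 0], [1, 0, 0, 0, 0, 0], [1, 0, 0, 0, 0, 0], [1, 0, 0, 0, 0, 0], [1, 0, 0, 0, 0, 0], [1, 0, 0, 0, 0, 0], [1, 0, 0, 0, 0, 0], [1, 0, 0, 0, 0, 0], [1, 0, 0, 0, 0, 0], [0, 0, 0, 0, 0, 0]], fingers=1)

```text
t: 10.2
tool_pos: [0.5114, -0.0173, 0.346]
eef_rot: [0.125, 0.992, -0.001, -0.001]
wrist_force: [-0.5, -0.3, 0.9]
grip_width: 0.0854
gripper_force: 0.0
```

Run:
```python
from h import *
print(arm.state()["t"],arm.state()["tool_pos"])
a=eyes.capture("scene");b=eyes.capture("top")
cv2.imwrite("pics/s1.png",a[:,:,::-1]);cv2.imwrite("pics/t1.png",b[:,:,::-1])
A=cv2.resize(a[150:310,270:440],None,fx=2.3,fy=3.6,interpolation=2) if 0 else cv2.resize(a[160:310,280:420],None,fx=4,fy=4,interpolation=2)
cv2.imwrite("pics/s1c.png",A[:,:,::-1])
cv2.imwrite("pics/t1c.png",cv2.resize(b[125:275,270:470],None,fx=4,fy=4,interpolation=2)[:,:,::-1])
```

```text
10.2 [ 0.5114 -0.0173  0.346 ]
```

View pics/s1c.png

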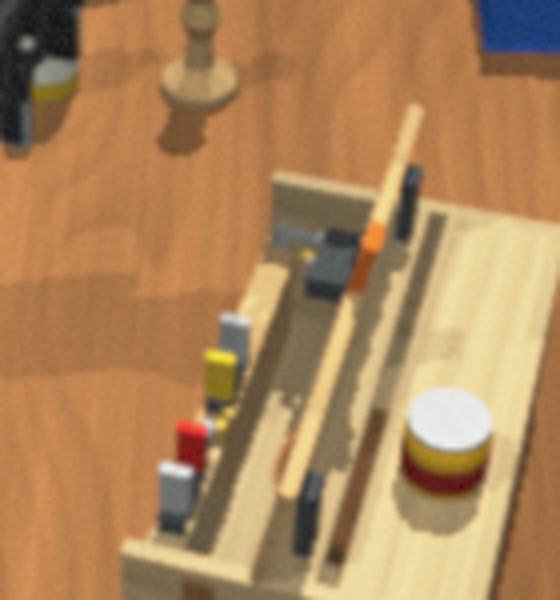

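View pics/t1c.png

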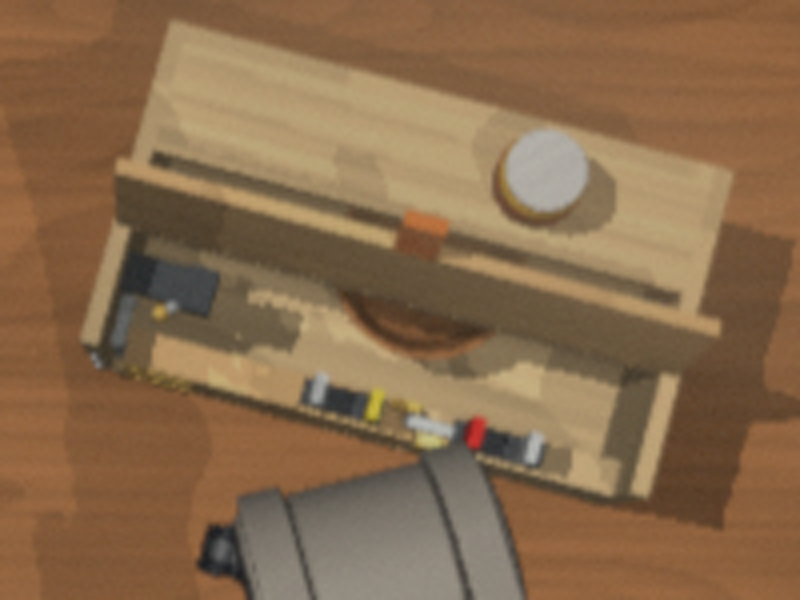

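The lid is back on its stop. The top crop shows the tab tops at steel A (535,441), red (476,430), yellow (375,402) and steel B (318,385). The scene crop shows them at (177,470), (192,428), (220,356) and (235,320).

Run:
```python
from h import *
T=lambda a:(a[0]/4+270-.4,a[1]/4+125-.4); S=lambda a:(a[0]/4+280-.4,a[1]/4+160-.4)
Minv=lambda X:(W([0,0,0])*0+np.linalg.inv(np.c_[W([1,0,0])-O,W([0,1,0])-O,W([0,0,1])-O])@(X-O))*1000
for n,s,t in(("steelA",(177,468),(535,440)),("red",(192,427),(477,428)),("yellow",(220,355),(376,402)),("steelB",(235,319),(319,384))):
    X,e=tri(S(s),T(t));print(n,Minv(X),e[0],"at z.141",Minv(plane("top",T(t),.141)),Minv(plane("scene",S(s),.141)))
im=cv2.imread("pics/t1.png")[:,:,::-1].copy();si=cv2.imread("pics/s1.png")[:,:,::-1].copy()
for n,i in(("top",im),("scene",si)):
    for c,lo,hi in(("red",(0,170,90),(6,255,255)),("red2",(172,170,90),(180,255,255)),("yel",(24,200,90),(32,255,255))):
        print(n,c,[(b[0],b[1],b[2],Minv(plane(n,b[1],.14))) for b in blobs(mask(i,lo,hi),8)])
# edges at z .141 of steel outer faces
for n,t in(("A outer",(544,445)),("B outer",(308,382)),("red inner side",(466,428)),("yel",(385,404))): print(n,Minv(plane("top",T(t),.141)))
# lid angle: pull tip
print("front of panel", Minv(plane("top",T((490,463)),.095)))
```

```text
steelA [  15.0031 -110.4999  146.6378] 0.0008446060135689123 at z.141 [  16.4371 -111.0061  141.    ] [  12.873  -106.1202  141.    ]
red [ 13.5095 -72.4263 144.8919] 0.00020492784314734397 at z.141 [ 14.1347 -72.7771 141.    ] [ 12.3871 -69.1012 141.    ]
yellow [ 13.2842  -4.7553 145.9835] 0.0005223859389000718 at z.141 [ 13.3366  -5.1779 141.    ] [ 12.5707   0.1957 141.    ]
steelB [ 14.3869  33.6419 144.584 ] 0.00021131854199873696 at z.141 [ 14.9875  33.6447 141.    ] [ 13.3376  37.102  141.    ]
top red [(np.int32(25), array([388.4 , 232.84]), array([386, 230,   5,   7], dtype=int32), array([ 10.8112, -72.5797, 140.    ])), (np.int32(95), array([171.3053, 287.2842]), array([166, 283,  12,  10], dtype=int32), array([-274.1999,  434.5757,  140.    ]))]
top red2 []
top yel []
scene red [(np.int32(1020), array([354.7618,  65.3686]), array([342,  40,  27,  51], dtype=int32), array([-206.3387, 1147.7083,  140.    ])), (np.int32(61), array([327.2787, 270.2131]), array([324, 265,   7,  12], dtype=int32), array([ 15.0749, -81.5639, 140.    ])), (np.int32(50), array([389.04, 279.68]), array([381, 275,  17,   8], dtype=int32), array([175.9674, -67.6885, 140.    ])), (np.int32(14), array([280.4286, 382.5   ]), array([279, 380,   3,   8], dtype=int32), array([   7.1457, -416.5584,  140.    ]))]
scene red2 [(np.int32(13), array([363.2308,  64.3846]), array([360,  61,   6,   7], dtype=int32), array([-171.755 , 1168.5543,  140.    ]))]
scene yel []
A outer [  14.8184 -117.4459  141.    ]
B outer [ 14.3748  40.8961 141.    ]
red inner side [ 12.2633 -65.8962 141.    ]
yel [ 13.6079 -11.1582 141.    ]
front of panel [ -1.3508 -92.1603  95.    ]
```

Measured along the crate's y, grip A is at -97.5 and grip B at about 20.3. Both are at x of about 13, with tab tops at about 145, so the grips are at z of about 0.130.

Run:
```python
from h import *
err(W([.013,-.0975,.230]),YAW)
```

```text
t 10.3 tcp [ 0.5142 -0.0187  0.3463] q [ 0.6705  0.2315 -0.8776  1.7739  0.1906  1.2242  1.0595] F [-0.1945 -0.3606  0.4709] w 0.08574186831356308 gf 0.0
shift units [-4.8297 -3.8711  4.6604] turn units [-0.0114  0.0047 -0.015 ]
```

drive_tool(steps=[[-0.8, -0.65, 0, 0, 0, 0], [-0.8, -0.65, 0, 0, 0, 0], [-0.8, -0.65, 0.5, 0, 0, 0], [-0.8, -0.65, 0.7, 0, 0, 0], [-0.8, -0.65, 0.9, 0, 0, 0], [-0.8, -0.65, 0.9, 0, 0, 0], [0, 0, 0.9, 0, 0, 0], [0, 0, 0.7, 0, 0, 0], [0, 0, 0, 0, 0, 0], [0, 0, 0, 0, 0, 0]], fingers=0.85, newtons=30)

```text
t: 11.3
tool_pos: [0.6072, -0.1428, 0.2312]
eef_rot: [0.126, 0.992, 0.0, -0.0]
wrist_force: [-0.6, -0.1, 1.5]
grip_width: 0.0725
gripper_force: 0.0
```

Run:
```python
from h import *
err(W([.013,-.0975,.138]),YAW)
```

```text
t 11.3 tcp [ 0.6072 -0.1428  0.2312] q [ 0.6724  0.5228 -0.7492  1.6705  0.39    1.1043  1.1301] F [-0.6316 -0.0801  1.5447] w 0.07249773690881418 gf 0.0
shift units [ 0.007  -0.001   3.7267] turn units [ 0.0027 -0.0038 -0.0134]
```

Aligned. I descend and squeeze the red catch.

drive_tool(steps=[[0, 0, 0.7, 0, 0, 0], [0, 0, 0.7, 0, 0, 0], [0, 0, 0.7, 0, 0, 0], [0, 0, 0.6, 0, 0, 0], [0, 0, 0.5, 0, 0, 0], [0, 0, 0.35, 0, 0, 0], [0, 0, 0.17, 0, 0, 0], [0, 0, 0, 0, 0, 0], [0, 0, 0, 0, 0, 0]])

```text
t: 12.2
tool_pos: [0.6073, -0.1426, 0.1388]
eef_rot: [0.125, 0.992, 0.0, 0.0]
wrist_force: [0.0, 0.1, 0.8]
grip_width: 0.0728
gripper_force: 0.0
```

drive_tool(steps=[[0, 0, 0, 0, 0, 0], [0, 0, 0, 0, 0, 0], [0, 0, 0, 0, 0, 0], [0, 0, 0, 0, 0, 0], [0, 0, 0, 0, 0, 0], [0, 0, 0, 0, 0, 0], [0, 0, 0, 0, 0, 0], [0, 0, 0, 0, 0, 0], [0, 0, 0, 0, 0, 0], [0, 0, 0, 0, 0, 0]], fingers=0, newtons=30)

```text
t: 13.2
tool_pos: [0.6073, -0.1443, 0.1402]
eef_rot: [0.126, 0.992, -0.002, 0.001]
wrist_force: [-3.8, -2.1, 11.0]
grip_width: 0.0328
gripper_force: 35.1
```

Run:
```python
from h import *
err(W([.013,-.0975,.138]),YAW)
```

```text
t 13.2 tcp [ 0.6073 -0.1443  0.1402] q [ 0.6332  0.6193 -0.696   1.746   0.479   0.9511  1.0613] F [-3.7872 -2.0918 11.0157] w 0.0328038503637727 gf 35.06975591182709
shift units [0.0278 0.0616 0.0885] turn units [-0.0204  0.0137 -0.0204]
```

drive_tool(steps=[[0, 0, 0, 0, 0, 0], [0, 0, 0, 0, 0, 0], [0, 0, 0, 0, 0, 0], [0, 0, 0, 0, 0, 0], [0, 0, -0.7, 0, 0, 0], [0, 0, -0.9, 0, 0, 0], [0, 0, -0.9, 0, 0, 0], [0, 0, -0.3, 0, 0, 0], [0, 0.9, 0, 0, 0, 0], [0, 0.9, 0, 0, 0, 0], [0, 0.9, 0, 0, 0, 0], [0, 0.9, 0, 0, 0, 0], [0, 0.8, 0, 0, 0, 0], [0, 0.3, 0, 0, 0, 0], [0, 0, 0, 0, 0, 0], [0, 0, 0, 0, 0, 0]], fingers=0.85)

```text
t: 14.8
tool_pos: [0.636, -0.0301, 0.2081]
eef_rot: [0.126, 0.992, -0.0, -0.0]
wrist_force: [0.2, -0.5, -0.7]
grip_width: 0.0724
gripper_force: 0.0
```

Run:
```python
from h import *
err(W([.013,.020,.138]),YAW)
a=eyes.capture("scene");b=eyes.capture("top")
cv2.imwrite("pics/s2c.png",cv2.resize(a[160:310,280:420],None,fx=4,fy=4,interpolation=2)[:,:,::-1])
```

```text
t 14.8 tcp [ 0.636  -0.0301  0.2081] q [ 0.4757  0.5687 -0.7436  1.66    0.4264  1.0825  0.9243] F [ 0.2078 -0.4778 -0.7318] w 0.07242996360672949 gf 0.0
shift units [0.0093 0.0539 2.8048] turn units [-0.0072 -0.0018 -0.0189]
```

View pics/s2c.png

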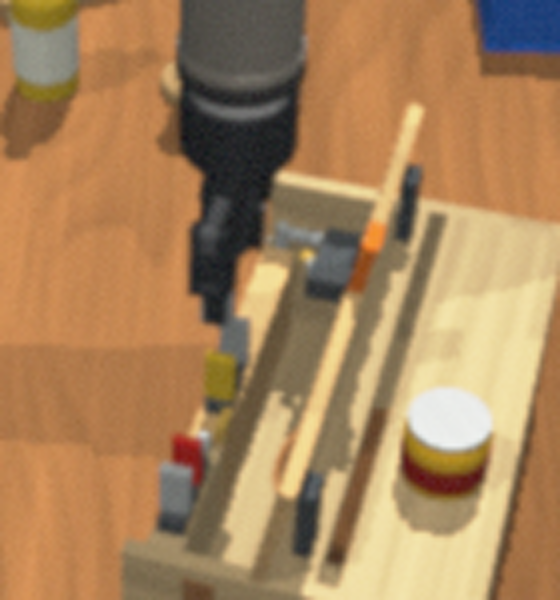

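The red tab sits close to its steel tab, at (188,458) in the crop, and the lid stands open. I descend onto the yellow catch.

drive_tool(steps=[[0, 0.03, 0.6, 0, 0, 0], [0, 0, 0.7, 0, 0, 0], [0, 0, 0.6, 0, 0, 0], [0, 0, 0.5, 0, 0, 0], [0, 0, 0.3, 0, 0, 0], [0, 0, 0.1, 0, 0, 0], [0, 0, 0, 0, 0, 0], [0, 0, 0, 0, 0, 0]])

```text
t: 15.7
tool_pos: [0.6368, -0.028, 0.1389]
eef_rot: [0.126, 0.992, 0.0, 0.001]
wrist_force: [0.1, 0.5, 0.7]
grip_width: 0.0724
gripper_force: 0.0
```

drive_tool(steps=[[0, 0, 0, 0, 0, 0], [0, 0, 0, 0, 0, 0], [0, 0, 0, 0, 0, 0], [0, 0, 0, 0, 0, 0], [0, 0, 0, 0, 0, 0], [0, 0, 0, 0, 0, 0], [0, 0, 0, 0, 0, 0], [0, 0, 0, 0, 0, 0], [0, 0, 0, 0, 0, 0], [0, 0, 0, 0, 0, 0]], fingers=0, newtons=40)

```text
t: 16.7
tool_pos: [0.6369, -0.0296, 0.1395]
eef_rot: [0.126, 0.992, -0.001, 0.001]
wrist_force: [-0.2, -2.1, 6.3]
grip_width: 0.0331
gripper_force: 42.0
```

Run:
```python
from h import *
err(W([.013,.020,.138]),YAW)
# chord per 8 deg/row about hinge at radius 151; tool frame rows
th=np.deg2rad(8);
for hx in (0,.012):
  H=np.array([hx,.020+.151])
  P=lambda a:H+np.array([[np.cos(a),np.sin(a)],[-np.sin(a),np.cos(a)]])@(np.array([.013,.020])-H)
  d=P(th)-P(0);print(hx,"row in tool axes (x=-ex,y=ey):",-d[0]/.025,d[1]/.025, "end",W([*P(1.4),.138]))
```

```text
t 16.7 tcp [ 0.6369 -0.0296  0.1395] q [ 0.445   0.6426 -0.7033  1.7122  0.4924  0.9698  0.8724] F [-0.2484 -2.0516  6.2542] w 0.03310478255290466 gf 41.98964774608612
shift units [0.0406 0.0221 0.0603] turn units [-0.0142  0.0135 -0.0205]
0 row in tool axes (x=-ex,y=ey): 0.8456661340531786 -0.013589147698319648 end [0.5093 0.1197 0.138 ]
0.012 row in tool axes (x=-ex,y=ey): 0.8409948070491324 0.05321394076251207 end [0.5218 0.1287 0.138 ]
```

Run:
```python
from h import *
M=np.linalg.inv(np.c_[W([1,0,0])-O,W([0,1,0])-O,W([0,0,1])-O])
im=cv2.imread("pics/t1.png")
for z in(.095,.13,.15): print(z,[M@(plane("top",(p[0]/4+269.6,p[1]/4+124.6),z)-O)*1000 for p in((97,358),(120,320),(88,345))])
```

```text
0.095 [array([ -2.2138, 182.6422,  95.    ]), array([ 26.8953, 174.4879,  95.    ]), array([  4.7362, 190.9178,  95.    ])]
0.13 [array([ -5.4862, 179.0588, 130.    ]), array([ 22.802 , 171.1345, 130.    ]), array([  1.2678, 187.1011, 130.    ])]
0.15 [array([ -7.3561, 177.0112, 150.    ]), array([ 20.4629, 169.2182, 150.    ]), array([ -0.7141, 184.9201, 150.    ])]
```

drive_tool(steps=[[0.4, 0, 0, 0, 0, 0.5], [0.42, 0, 0, 0, 0, 0.5], [0.42, 0.01, 0, 0, 0, 0.5], [0.42, 0.01, 0, 0, 0, 0.5], [0, 0, 0, 0, 0, 0]])

```text
t: 17.2
tool_pos: [0.5977, -0.0137, 0.1395]
eef_rot: [0.263, 0.965, -0.001, 0.001]
wrist_force: [1.6, -2.6, 3.6]
grip_width: 0.033
gripper_force: 42.4
```

Run:
```python
from h import *
err(W([.013,.020,.138]),YAW)
```

```text
t 17.2 tcp [ 0.5977 -0.0137  0.1395] q [ 0.4074  0.5701 -0.6571  1.8126  0.4353  0.9062  0.5908] F [ 1.636  -2.5961  3.5857] w 0.03303938854852437 gf 42.404165267944336
shift units [-1.6293  0.2596  0.063 ] turn units [-0.0108  0.0153 -2.023 ]
```

drive_tool(steps=[[0.42, 0.02, 0, 0, 0, 0.5], [0.42, 0.02, 0, 0, 0, 0.5], [0.42, 0.02, 0, 0, 0, 0.5], [0.42, 0.02, 0, 0, 0, 0.5], [0.42, 0.02, 0, 0, 0, 0.5], [0.42, 0.02, 0, 0, 0, 0.5], [0.42, 0.02, 0, 0, 0, 0.5], [0.42, 0.02, 0, 0, 0, 0.5], [0, 0, 0, 0, 0, 0]])

```text
t: 18.1
tool_pos: [0.5395, 0.0473, 0.1394]
eef_rot: [0.519, 0.855, -0.002, -0.001]
wrist_force: [-9.3, -5.8, 15.1]
grip_width: 0.0332
gripper_force: 41.0
```

Run:
```python
from h import *
H=np.array([.013,.0195+.151])
a=np.deg2rad(48)
P=H+np.array([[np.cos(a),np.sin(a)],[-np.sin(a),np.cos(a)]])@np.array([0,-.151])
err(W([*P,.139]),YAW-a)
s=arm.state();print("F tool",Ro.from_quat(s["eef_rot"]).as_matrix().T@s["wrist_force"],"T",s["wrist_torque"])
```

```text
t 18.1 tcp [0.5395 0.0473 0.1394] q [ 0.241   0.4655 -0.5591  1.947   0.333   0.8242 -0.021 ] F [-9.3303 -5.7784 15.0787] w 0.033210933095865695 gf 40.95938265323639
shift units [-0.0191 -0.0053  0.015 ] turn units [-0.0298  0.0074 -0.0246]
F tool [ -0.8369 -11.0065 -15.0322] T [-1.2209  1.9601 -0.6097]
```

The swing works. There is a light pull toward the free end, so I ease the arc outward and continue through the detent.

drive_tool(steps=[[0.42, -0.02, -0.02, 0, 0, 0.5], [0.42, -0.02, -0.02, 0, 0, 0.5], [0.42, -0.01, 0, 0, 0, 0.5], [0.42, 0, 0, 0, 0, 0.5], [0.42, 0, 0, 0, 0, 0.5], [0.42, 0, 0, 0, 0, 0.5], [0.42, 0, 0, 0, 0, 0.5], [0.42, 0, 0, 0, 0, 0.5], [0, 0, 0, 0, 0, 0], [0, 0, 0, 0, 0, 0]])

```text
t: 19.1
tool_pos: [0.5227, 0.127, 0.1395]
eef_rot: [0.734, 0.679, 0.001, 0.001]
wrist_force: [7.7, -2.4, -5.3]
grip_width: 0.0335
gripper_force: 45.0
```

Run:
```python
from h import *
H=np.array([.013,.0195+.151])
a=np.deg2rad(80)
P=H+np.array([[np.cos(a),np.sin(a)],[-np.sin(a),np.cos(a)]])@np.array([0,-.151])
err(W([*P,.139]),YAW-a)
s=arm.state();R=Ro.from_quat(s["eef_rot"]).as_matrix();print("F tool",R.T@s["wrist_force"])
h=W([*H,0])-s["tool_pos"];print("r",np.hypot(*h[:2]),"swing from pos",np.pi/2-np.arctan2(h[1],h[0])-.25+0, "swing from yaw",YAW-np.arctan2(-R[1,0],-R[0,0]))
cv2.imwrite("pics/t3c.png",cv2.resize(eyes.capture("top")[125:325,230:470],None,fx=3,fy=3,interpolation=2)[:,:,::-1])
```

```text
t 19.1 tcp [0.5227 0.127  0.1395] q [ 0.0062  0.4368 -0.4489  1.9651  0.2624  0.7932 -0.6687] F [ 7.71   -2.3933 -5.2578] w 0.03345239544969837 gf 45.007365345954895
shift units [ 0.0553 -0.0054  0.0183] turn units [ 0.0199 -0.0003 -0.015 ]
F tool [-1.7889  7.8576  5.2796]
r 0.15087527827136366 swing from pos 1.387103886133361 swing from yaw 1.39836389649034
```

View pics/t3c.png

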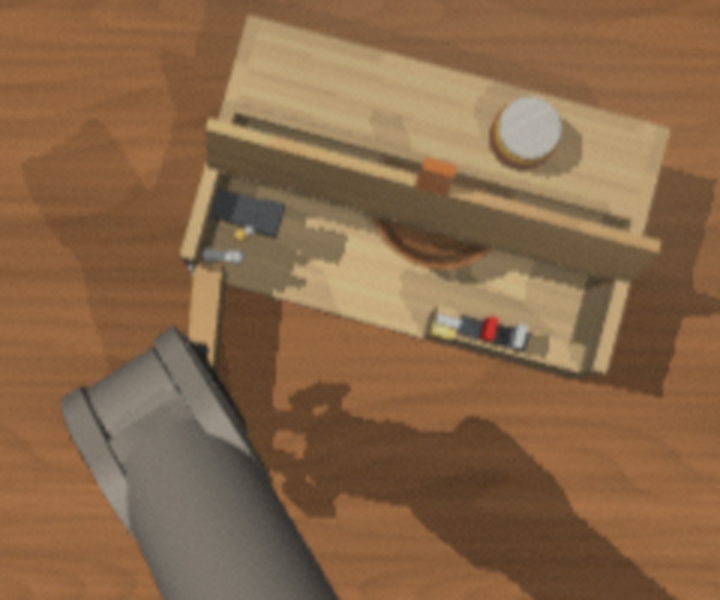

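The gate stands wide at about 1.39 rad and held. The lid is open, and the red tab (490,328) is about 26 mm from its steel tab (520,335), so it is drawn. I let it settle, then hand in.

drive_tool(steps=[[0, 0, 0, 0, 0, 0], [0, 0, 0, 0, 0, 0], [0, 0, 0, 0, 0, 0], [0, 0, 0, 0, 0, 0], [0, 0, 0, 0, 0, 0], [0, 0, 0, 0, 0, 0]])

```text
t: 19.75
tool_pos: [0.5228, 0.127, 0.1395]
eef_rot: [0.734, 0.679, 0.001, 0.001]
wrist_force: [8.1, -1.6, -4.4]
grip_width: 0.0332
gripper_force: 45.0
```

Run:
```python
from h import *
print(arm.state()["joint_vel"],arm.state()["gripper_force"],arm.finish_job())
```

```text
the job is handed in; nothing more can be done
[ 0.0007  0.0003 -0.0005  0.0007 -0.0025  0.0001 -0.0005] 44.97747480869293 None
```

I handed the job in at about 19.8 s, with the lid on its stop, the red catch drawn back, and the fingers holding the gate still at about 1.39 rad; no verdict came back.

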